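# Sweep the carrot rounds off the chopping board into its catch tray

### The job

The chopping board's catch tray has been left partly pulled out: push it home until its front is flush with the end of the board, and only then sweep all four carrot rounds across the board and through the opening into the tray. Do it all by pushing with the fingertips: never pinch the rounds, press hard on them or pick them up. Leave the peeler lying where it is on the board and disturb nothing else; at the end the tray is still fully home with all four rounds inside.

Things in the scene. Friction and masses are not known exactly. Their poses are not given: they have to be found in the camera images.
- board: Wooden chopping board on low side walls and rubber feet; stands fast. 210 mm (its x) by 280 mm (its y), flat rimless top 64 mm above the counter, slab 16 mm thick, hollow below. Origin: centre of its footprint at counter height, z up. The cutting surface reaches from y = -50 mm to its plain end at y = +140 mm; the tray comes out at the other end, y = -140 mm.
- opening (a point): Centre, at the height of the board's top, of the rectangular opening through the board near its tray end: 140 mm along the board's x, 70 mm along its y (board y from -120 to -50 mm), with a wooden bar 20 mm wide beyond it and cheeks 35 mm wide beside it. Axes as the board's. Only with the tray home does the tray lie under the whole opening.
- tray (a joint): How far the catch tray is pulled out along the board's -y, in m: 0 is home, where it meets a firm stop and its front is flush with the board's end; starts between 0.045 and 0.075. Sliding it takes about 2 to 3 N and it stays where it is left.
- tray_front (a point): Point on the outer face of the tray's dark wooden front, in the middle of its width and 34 mm above the counter; moves with the tray. The face is 176 mm wide (board's x), from 5 to 45 mm above the counter, and looks along the board's -y: push it towards the board's +y. Axes as the board's.
- tray_floor (a point): Centre of the steel tray's inner floor, 7 mm above the counter; moves with the tray. Inside, the tray measures 160 mm (x) by 109 mm (y); its walls rise 35 mm above this floor. Axes as the board's.
- round_1: Slice of carrot, a flat orange disc 32 mm across and 14 mm thick, 12 g; lies flat, loose, on the board's cutting surface. Origin: centre of its underside (as it lies at the start), z up. There are four alike.
- round_2: Slice of carrot, a flat orange disc 32 mm across and 14 mm thick, 12 g; lies flat, loose, on the board's cutting surface. Origin: centre of its underside (as it lies at the start), z up. There are four alike.
- round_3: Slice of carrot, a flat orange disc 32 mm across and 14 mm thick, 12 g; lies flat, loose, on the board's cutting surface. Origin: centre of its underside (as it lies at the start), z up. There are four alike.
- round_4: Slice of carrot, a flat orange disc 32 mm across and 14 mm thick, 12 g; lies flat, loose, on the board's cutting surface. Origin: centre of its underside (as it lies at the start), z up. There are four alike.
- peeler: Dark green vegetable peeler, 170 mm long (its x), 25 mm wide, 18 mm high, lying loose along the far edge of the board beside the rounds. Origin: centre of its underside. To be left where it is.
- onion: Whole red onion, about 65 mm across and 71 mm high, loose on the counter to the left of the board. Origin: under its centre. To be left alone.
- salt_shaker: Salt shaker with a grey cap, 44 mm across and 90 mm high, standing loose behind the board. Origin: centre of its underside. To be left alone.
- pepper_mill: Brown wooden pepper mill, 58 mm across and 170 mm high, standing loose behind the board. Origin: centre of its underside. To be left alone.
Mind the look-alikes: they are no part of the job. Leave any green or turquoise look-alike of the round_2 alone. Leave any black or blue look-alike of the round_4 alone.

How it is judged:
By the outcome, as a careful person would: the job done as asked, in the order asked, and still so for the second after the job is handed in, with the robot touching nothing.
It also fails if it takes over 64 s, if anything falls off the work surface, if the arm or the gripper's body presses on something with over 40 N, if the wrist force passes 120 N, or if a joint passes its speed limit or range.

### The arm

A 6-joint arm with a two-finger parallel gripper is mounted at the origin on a cart in front of the work surface, level with it; the furniture and walls round the work are solid. World frame = base frame: x ahead of the robot, y to its left, z up, the work surface at z = 0. Lengths are in m, angles in rad, forces in N, time in s.
With the tool pointing down it reaches from about 0.35 to 0.975 m from the base axis. Payload 7.1 kg.
Tool frame: the origin (TCP) lies at the very end of the fingers, on their centre line; the grasp point (between the pads) lies 19 mm behind it; z points along the fingers, y is the line along which they close (so a half turn about z gives the same grasp; the last joint's range is limited). The gripper opens to 88 mm and grips with 3 to 60 N. Pads are 20 mm wide; open, the fingers measure 115 mm over their backs; the gripper's body (75 mm by 178 mm) begins 61 mm behind the grasp point.
Start: joints at [1.217, 0.423, 1.63, -0, 1.089, -0.019], TCP at [0.205, 0.59, 0.223] pointing down, gripper open.
Joint ranges: [-3, 3], [-0.9, 2.11], [0.09, 2.58], [-1.31, 4.45], [0.11, 2.69], [-2.54, 2.54]. Speed limits (rad/s): [2.39, 2.39, 3.01, 3.14, 3.14, 3.14].

### API

Orientations are given as a 3x3 rotation matrix whose columns are the frame's x, y, z axes.
In Python, from workcell import * gives the robot as it stands.
- The arm moves only by the tool drive_tool, never from a script. Its argument "increments" is a list of rows, each a list of 2 entries, a list of its own where there are three numbers: the shift along the world's x, y, z in mm, then the turn about the world's z in rad. A call has 1 to 5 rows; each row shifts and turns the commanded pose from where the row before left it; what a row does not reach is not made up. A row lasts 1/10 s, in which the tool goes at most 50 mm and 8.59 degrees, less where a joint would pass 70% of its speed; a pose out of reach is approached as far as the arm can. A call is refused whole if a number of a shift passes 50 or a number of a turn 0.15, either way. A call with a gripper value outside its range is refused whole. "fingers" is the opening, from 0 (shut) to 1 (fully open), set as the call begins (left out, the last holds). The fingers move at their own pace and stop on an object; "grip_force" is the grip in N (left out, the last holds). Time passes only in rows, so rows that do not move let the fingers close. It gives the time, the measured TCP pose, the force, the opening and the grip force at its end, in the units of the state.
- read_state(): the state, without advancing time (a new reading comes with each control period).
- capture(name): name is "scene" or "top" or "wrist"; returns the picture (480x640x3 uint8, red, green, blue); there is no depth.
- camera_info(name): a dict with "fx", "fy", "cx", "cy" (pixels), "world_to_cam" (4x4, takes a point from world to camera coordinates). Camera axes: x right, y down, z forward; pixel columns grow to the right and rows downward; lengths in m; the calibration is good to about 2 mm. A picture is of the moment at which its call begins: read the wrist's pose just before it. camera_info takes no time and is no camera call; for the wrist camera it gives the pose at the moment of the call.
- finish_job(): hands the job in; it is judged then, once.
The state is a dict: "time": time; "joint_positions": joint angles; "qd": joint speeds; "effort": joint torques, N m; "tcp_pos": TCP position; "tcp_rot": TCP orientation; "wrist_force": force on the tool from outside, world axes, zero at the start; "moment": the same for the moment, N m; "gripper_width": finger opening in m; "finger_force": force on a finger pad.
Only numpy, scipy, OpenCV 4.12 (cv2) and the standard library are available. Lean on these libraries where they do the work, as an engineer would, in place of code of your own. Each camera call takes 0.05 s, during which the arm holds its last target. There are 200 camera calls.

## Working session

There is one attempt and no reset: what is moved stays moved. The work goes in short steps, Python scripts to look and compute and a tool call to move; the robot and the scene stay as the last step left them, time stands still between calls to the robot, and variables do not carry over. Pictures are saved under pics/ and viewed, at most 10 in all, crops included, and the job is handed in when it is done.

Besides the shell and the picture viewer there is one more tool, called after "Emit:" as name(argument=value, ...), one argument or row to a line, values as JSON. drive_tool: Moves the arm, as the interface text tells. Its arguments: {"type":"object","properties":{"increments":{"type":"array"},"fingers":{"type":"number"},"grip_force":{"type":"number"}},"required":["increments"]}

```bash
mkdir -p pics; cat > h.py <<'E'
from workcell import *
import numpy as np, cv2
def save(n,f):
    im=capture(n); cv2.imwrite('pics/'+f,im[:,:,::-1]); return im
def ray(n,px,z):
    c=camera_info(n); T=np.linalg.inv(np.array(c["world_to_cam"]))
    d=T[:3,:3]@np.array([(px[0]-c["cx"])/c["fx"],(px[1]-c["cy"])/c["fy"],1]); o=T[:3,3]
    return o+d*(z-o[2])/d[2]
def proj(n,p):
    c=camera_info(n); q=np.array(c["world_to_cam"])@np.append(p,1)
    return c["fx"]*q[0]/q[2]+c["cx"],c["fy"]*q[1]/q[2]+c["cy"]
E
python3 - <<'E'
from h import *
save("top","top1.png"); save("scene","scene1.png")
print(camera_info("top")); print(read_state()['tcp_rot'])
E
```

```text
{'fx': 470.5581491499717, 'fy': 470.5581491499717, 'cx': 325.6560517919551, 'cy': 241.28039205065042, 'world_to_cam': array([[-2.46036344e-03, -9.99845478e-01,  1.74059525e-02,
         5.17926070e-02],
       [-9.92838138e-01,  3.63366556e-04, -1.19466732e-01,
         5.62169061e-01],
       [ 1.19441947e-01, -1.75752250e-02, -9.92685616e-01,
         1.02294926e+00],
       [ 0.00000000e+00,  0.00000000e+00,  0.00000000e+00,
         1.00000000e+00]])}
[[-9.44483974e-01  3.28557137e-01 -4.80139675e-04]
 [ 3.28557485e-01  9.44483130e-01 -1.26346525e-03]
 [ 3.83632969e-05 -1.35107617e-03 -9.99999087e-01]]
```

View pics/top1.png

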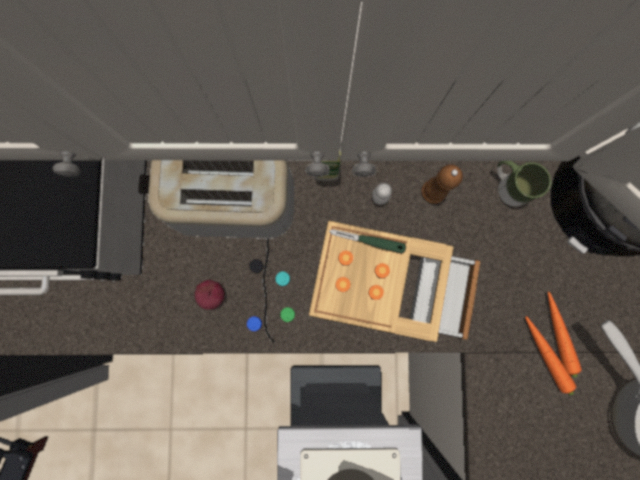

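View pics/scene1.png

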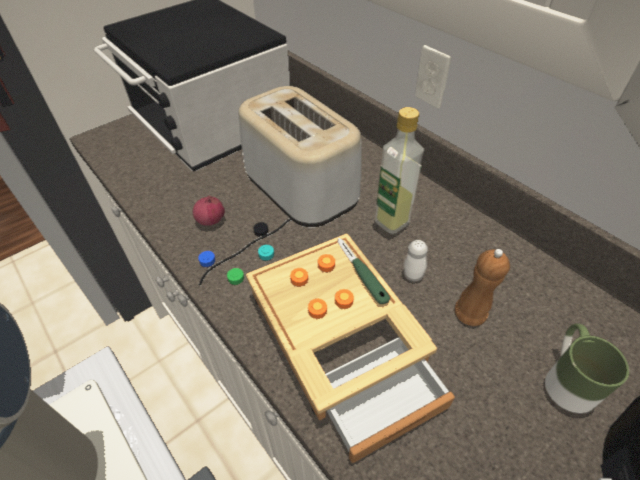

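```bash
python3 - <<'E'
from h import *
im=cv2.imread('pics/top1.png')[210:350,300:490]
cv2.imwrite('pics/crop1.png',cv2.resize(im,None,fx=4,fy=4,interpolation=cv2.INTER_CUBIC))
full=cv2.imread('pics/top1.png'); hsv=cv2.cvtColor(full,cv2.COLOR_BGR2HSV)
m=cv2.inRange(hsv,(5,190,170),(15,255,255)); n,l,s,c=cv2.connectedComponentsWithStats(m)
for i in range(1,n):
    if s[i][4]>15 : print(c[i].round(1),s[i][4],ray("top",c[i],.071).round(4))
E
```

```text
[558. 330.] 22 [ 0.3667 -0.4436  0.071 ]
[539.5 343.9] 19 [ 0.3379 -0.4023  0.071 ]
[565.4 363.4] 176 [ 0.2972 -0.4553  0.071 ]
[551.7 365.9] 68 [ 0.2921 -0.4257  0.071 ]
[576.2 361.4] 23 [ 0.3011 -0.4785  0.071 ]
[563.  385.9] 46 [ 0.251  -0.4472  0.071 ]
```

View pics/crop1.png

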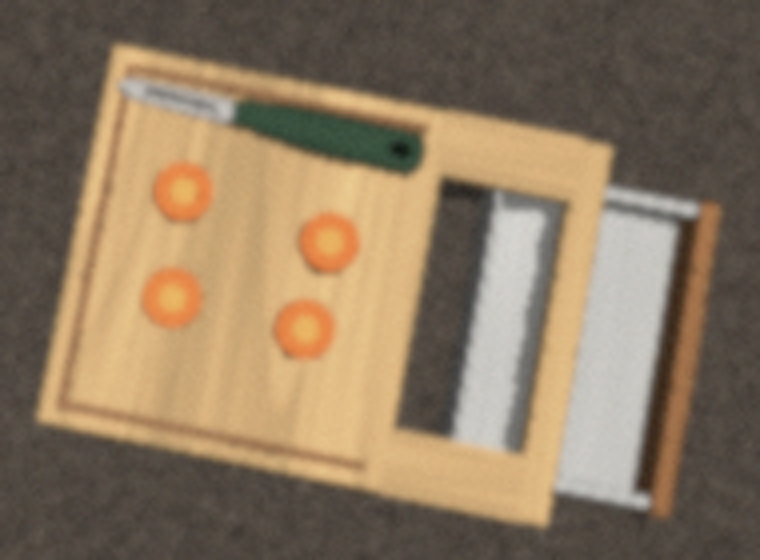

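The crop shows the four orange rounds at about (183,192), (329,243), (171,298), (304,329). They are the only orange discs; the turquoise, green, black and blue ones lie on the counter left of the board. The board corners are (118,45), (612,147), (548,523), (40,420), and the tray front's outer top edge runs from (718,205) to (668,515).

```bash
cat >> h.py <<'E'
def cr(p,z): return ray("top",(300+p[0]/4,210+p[1]/4),z)
cor=[cr(p,.064)[:2] for p in [(118,45),(612,147),(548,523),(40,420)]]
O=np.mean(cor,0)
ey=(cor[0]+cor[3]-cor[1]-cor[2]); ey/=np.linalg.norm(ey); ex=np.array([ey[1],-ey[0]])
def b2w(x,y): return O+ex*x+ey*y
def w2b(p): d=np.array(p)[:2]-O; return np.array([d@ex,d@ey])
E
python3 - <<'E'
from h import *
print(O,ex,ey,[np.linalg.norm(cor[i]-cor[(i+1)%4]).round(3) for i in range(4)])
for p in [(183,192),(329,243),(171,298),(304,329)]: w=cr(p,.078); print('r',w.round(3),w2b(w).round(3))
for p in [(718,205),(668,515)]: w=cr(p,.045); print('t',w.round(3),w2b(w).round(3))
for p in [(122,85),(420,160),(415,172)]: w=cr(p,.07); print('peel',w.round(3),w2b(w).round(3))
for p in [(443,183),(400,432),(566,203),(523,452)]: w=cr(p,.064); print('op',w2b(w).round(3))
s=read_state(); print(s['tcp_pos'],np.arctan2(ex[1],ex[0]),w2b(s['tcp_pos']))
E
```

```text
[ 0.47342825 -0.07098741] [ 0.97940793 -0.20189133] [0.20189133 0.97940793] [np.float64(0.276), np.float64(0.206), np.float64(0.276), np.float64(0.207)]
r [0.521 0.009 0.078] [0.03  0.088]
r [ 0.493 -0.069  0.078] [0.019 0.006]
r [0.464 0.016 0.078] [-0.026  0.083]
r [ 0.448 -0.055  0.078] [-0.028  0.011]
t [ 0.516 -0.29   0.045] [ 0.086 -0.206]
t [ 0.347 -0.256  0.045] [-0.086 -0.207]
peel [0.58  0.041 0.07 ] [0.082 0.131]
peel [ 0.539 -0.12   0.07 ] [ 0.074 -0.035]
peel [ 0.532 -0.117  0.07 ] [ 0.067 -0.034]
op [ 0.065 -0.051]
op [-0.072 -0.052]
op [ 0.068 -0.118]
op [-0.069 -0.119]
[0.20515066 0.58986395 0.2219827 ] -0.2032886367957104 [-0.39617336  0.59308013]
```

Emit:
drive_tool(
  increments=[
    [[11,-45,0],-0.072],
    [[11,-45,0],-0.072],
    [[11,-45,0],-0.072],
    [[11,-45,0],-0.072],
    [[11,-45,0],-0.072],
  ],
  fingers=0.2,
)

```text
time: 0.6
tcp_pos: [0.2602, 0.3634, 0.2224]
tcp_rot: [[-0.767, 0.642, -0.0], [0.642, 0.767, -0.0], [-0.0, -0.0, -1.0]]
wrist_force: [0.4, 0.6, 0.0]
gripper_width: 0.0509
finger_force: 0.0
```

Emit:
drive_tool(
  increments=[
    [[11,-45,0],-0.072],
    [[11,-45,0],-0.072],
    [[11,-45,0],-0.072],
    [[11,-45,0],-0.072],
    [[11,-45,0],-0.072],
  ],
)

```text
time: 1.1
tcp_pos: [0.3152, 0.1386, 0.2227]
tcp_rot: [[-0.491, 0.871, 0.0], [0.871, 0.491, 0.0], [-0.0, 0.0, -1.0]]
wrist_force: [1.1, 0.0, 0.6]
gripper_width: 0.018
finger_force: 0.0
```

Emit:
drive_tool(
  increments=[
    [[11,-45,0],-0.072],
    [[11,-45,0],-0.072],
    [[11,-45,0],-0.072],
    [[11,-45,0],-0.072],
    [[11,-45,0],-0.072],
  ],
)

```text
time: 1.6
tcp_pos: [0.3702, -0.0867, 0.2228]
tcp_rot: [[-0.152, 0.988, 0.0], [0.988, 0.152, -0.0], [-0.0, 0.0, -1.0]]
wrist_force: [0.6, 0.9, 0.3]
gripper_width: 0.0176
finger_force: 0.0
```

Emit:
drive_tool(
  increments=[
    [[11,-45,0],-0.072],
    [[11,-45,0],-0.072],
    [[11,-45,0],-0.072],
    [[11,-45,0],-0.072],
    [[0,0,0],0],
  ],
)

```text
time: 2.1
tcp_pos: [0.4157, -0.2694, 0.2227]
tcp_rot: [[0.137, 0.991, 0.002], [0.991, -0.137, -0.002], [-0.002, 0.002, -1.0]]
wrist_force: [0.8, 0.7, 0.0]
gripper_width: 0.0173
finger_force: 0.0
```

```bash
python3 - <<'E'
from h import *
s=read_state(); print(s['time'],s['tcp_pos'],s['tcp_rot'].round(3) if hasattr(s['tcp_rot'],'round') else s['tcp_rot'],s['wrist_force'],s['gripper_width'],w2b(s['tcp_pos']))
print("target",b2w(0,-.25),"mill",ray("top",(433,197),0),"mill top",ray("top",(450,176),.165))
E
```

```text
2.1 [ 0.41570515 -0.2694204   0.22270546] [[ 0.137  0.991  0.002]
 [ 0.991 -0.137 -0.002]
 [-0.002  0.002 -1.   ]] [0.84072383 0.71347896 0.0471493 ] 0.017277829821540438 [-0.01647256 -0.20600064]
target [ 0.42295542 -0.31583939] mill [ 0.67103978 -0.20234049  0.        ] mill top [ 0.67814882 -0.1963803   0.165     ]
```

Emit:
drive_tool(
  increments=[
    [[7,-26,0],-0.066],
    [[0,-26,0],0],
    [[0,0,-45],0],
    [[0,0,-45],0],
    [[0,0,-40],0],
  ],
)

```text
time: 2.6
tcp_pos: [0.4207, -0.3158, 0.091]
tcp_rot: [[0.196, 0.981, -0.001], [0.981, -0.196, 0.001], [0.0, -0.001, -1.0]]
wrist_force: [0.9, 0.1, -1.0]
gripper_width: 0.0175
finger_force: 0.0
```

Emit:
drive_tool(
  increments=[
    [[0,0,-35],0],
    [[0,0,-20],0],
    [[0,0,-8],0],
    [[0,0,0],0],
  ],
)

```text
time: 3.0
tcp_pos: [0.4207, -0.3157, 0.0289]
tcp_rot: [[0.196, 0.981, -0.002], [0.981, -0.196, 0.002], [0.001, -0.002, -1.0]]
wrist_force: [-0.2, -0.1, 0.8]
gripper_width: 0.0175
finger_force: 0.0
```

```bash
python3 - <<'E'
from h import *
s=read_state(); print(s['tcp_pos'],s['wrist_force'],w2b(s['tcp_pos']))
save("scene","scene2.png")
E
```

```text
[ 0.42067026 -0.31569732  0.0288671 ] [-0.18548351 -0.07850108  0.80046285] [-0.00226679 -0.25032221]
```

View pics/scene2.png

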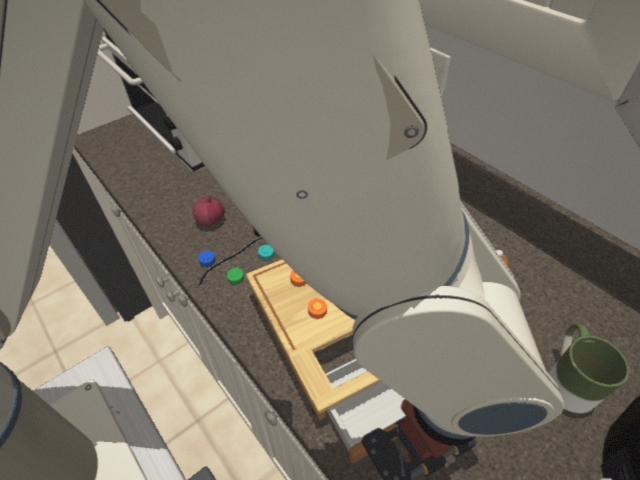

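Here the gripper stands just outside the tray's front, near (430,460), clear of everything. I push along the board's +y.

Emit:
drive_tool(
  increments=[
    [[3,15,0],0],
    [[3,15,0],0],
    [[2,10,0],0],
    [[2,10,0],0],
    [[2,10,0],0],
  ],
)

```text
time: 3.55
tcp_pos: [0.4341, -0.256, 0.0303]
tcp_rot: [[0.196, 0.981, 0.001], [0.981, -0.196, -0.001], [-0.001, 0.001, -1.0]]
wrist_force: [0.6, -1.9, 2.5]
gripper_width: 0.0176
finger_force: 1.3
```

Emit:
drive_tool(
  increments=[
    [[2,10,0],0],
    [[2,10,0],0],
    [[1,5,0],0],
    [[1,5,0],0],
    [[0,0,0],0],
  ],
)

```text
time: 4.05
tcp_pos: [0.4389, -0.2258, 0.0294]
tcp_rot: [[0.196, 0.981, -0.001], [0.981, -0.196, 0.001], [0.001, -0.001, -1.0]]
wrist_force: [0.4, -0.6, -0.4]
gripper_width: 0.0175
finger_force: 0.0
```

```bash
python3 - <<'E'
from h import *
s=read_state(); print(s['tcp_pos'],s['wrist_force'],w2b(s['tcp_pos']))
E
```

```text
[ 0.43887086 -0.22579438  0.02941937] [ 0.35059756 -0.60514093 -0.37016494] [-0.00259159 -0.15859602]
```

Emit:
drive_tool(
  increments=[
    [[0.6,3,0],0],
    [[0.6,3,0],0],
    [[0.4,2,0],0],
  ],
)

```text
time: 4.35
tcp_pos: [0.4404, -0.2185, 0.0294]
tcp_rot: [[0.197, 0.98, -0.001], [0.98, -0.197, 0.0], [0.0, -0.001, -1.0]]
wrist_force: [-0.4, -1.8, -1.6]
gripper_width: 0.0181
finger_force: 1.1
```

Emit:
drive_tool(
  increments=[
    [[0.4,2,0],0],
    [[0,0,0],0],
  ],
)

```text
time: 4.55
tcp_pos: [0.4409, -0.2165, 0.0295]
tcp_rot: [[0.197, 0.98, -0.001], [0.98, -0.197, 0.0], [0.0, -0.001, -1.0]]
wrist_force: [-1.1, -1.7, 0.0]
gripper_width: 0.0179
finger_force: 1.2
```

Emit:
drive_tool(
  increments=[
    [[0.4,2,0],0],
    [[0.2,1,0],0],
    [[0,0,0],0],
  ],
)

```text
time: 4.85
tcp_pos: [0.441, -0.2163, 0.0295]
tcp_rot: [[0.196, 0.981, -0.001], [0.981, -0.196, -0.003], [-0.003, -0.0, -1.0]]
wrist_force: [-9.3, -23.8, -4.3]
gripper_width: 0.0175
finger_force: 12.6
```

Emit:
drive_tool(
  increments=[
    [[0.4,2,0],0],
    [[0,0,0],0],
  ],
)

```text
time: 5.05
tcp_pos: [0.4411, -0.2162, 0.0296]
tcp_rot: [[0.195, 0.981, -0.001], [0.981, -0.195, -0.005], [-0.005, 0.0, -1.0]]
wrist_force: [-16.6, -38.9, -4.8]
gripper_width: 0.0174
finger_force: 20.5
```

Emit:
drive_tool(
  increments=[
    [[-6,-30,0],0],
    [[-2,-10,0],0],
    [[0,0,40],0],
    [[0,0,40],0],
    [[0,0,30],0],
  ],
)

```text
time: 5.55
tcp_pos: [0.4348, -0.2515, 0.1415]
tcp_rot: [[0.197, 0.98, 0.001], [0.98, -0.197, 0.0], [0.0, 0.001, -1.0]]
wrist_force: [1.1, -0.3, -1.0]
gripper_width: 0.0176
finger_force: 0.0
```

```bash
python3 - <<'E'
from h import *
s=read_state(); p=np.array(s['tcp_pos']); print(p,s['wrist_force'],w2b(p))
for xy in [(.020,.046),(-.028,.048),(.03,.128),(-.026,.123)]: print(xy,(b2w(*xy)-p[:2]).round(4)*1000)
E
```

```text
[ 0.43477315 -0.25151576  0.14150965] [ 1.1292863  -0.33137755 -0.974173  ] [-0.00141201 -0.18461503]
(0.02, 0.046) [ 67.5 221.5]
(-0.028, 0.048) [ 20.9 233.2]
(0.03, 0.128) [ 93.9 299.8]
(-0.026, 0.123) [ 38.  306.2]
```

Emit:
drive_tool(
  increments=[
    [[14,44,0],0],
    [[14,44,0],0],
    [[14,44,0],0],
    [[14,44,0],0],
    [[12,45,0],0],
  ],
)

```text
time: 6.05
tcp_pos: [0.5028, -0.0283, 0.14]
tcp_rot: [[0.197, 0.98, 0.001], [0.98, -0.197, 0.0], [0.001, 0.001, -1.0]]
wrist_force: [1.2, -1.5, -1.0]
gripper_width: 0.0175
finger_force: 0.0
```

Emit:
drive_tool(
  increments=[
    [[0,0,0],0],
    [[0,0,-30],0],
    [[0,0,-20],0],
    [[0,0,0],0],
  ],
)

```text
time: 6.45
tcp_pos: [0.5001, -0.0305, 0.0876]
tcp_rot: [[0.197, 0.98, -0.005], [0.98, -0.197, 0.001], [-0.0, -0.005, -1.0]]
wrist_force: [-0.6, 0.5, 1.3]
gripper_width: 0.0173
finger_force: 0.0
```

```bash
python3 - <<'E'
from h import *
s=read_state(); p=np.array(s['tcp_pos']); print(p,w2b(p))
print(camera_info("wrist"))
save("wrist","wrist1.png")
E
```

```text
[ 0.5001475  -0.03046824  0.08759825] [0.01798857 0.04507918]
{'fx': 366.5074107346359, 'fy': 366.5074107346359, 'cx': 312.7546813033448, 'cy': 239.42811368151217, 'world_to_cam': array([[ 0.98036126, -0.19714706, -0.00498361, -0.49481547],
       [-0.18921438, -0.94743594,  0.25799819,  0.07048839],
       [-0.05558523, -0.25198846, -0.96613255,  0.27988018],
       [ 0.        ,  0.        ,  0.        ,  1.        ]])}
```

View pics/wrist1.png

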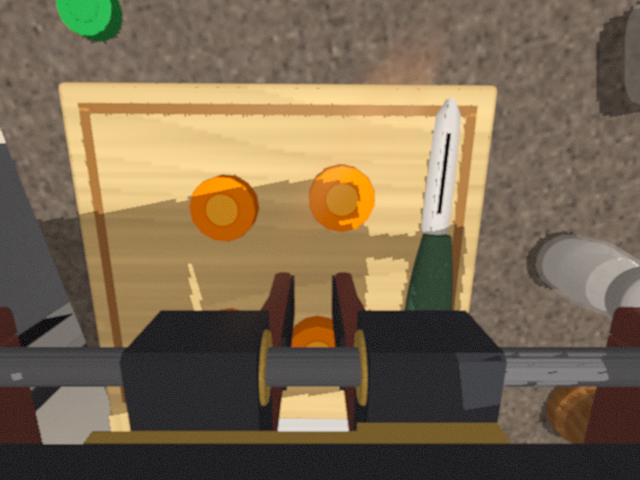

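The wrist view shows round 2 at (318,332), centred between the fingers. Rounds 1 and 3 are behind at (342,198) and (224,208), and the peeler is clear on the right. I lower and sweep.

Emit:
drive_tool(
  increments=[
    [[0,0,-12],0],
    [[0,0,-5],0],
    [[-1,-5,0],0],
    [[-2,-10,0],0],
    [[-3,-14,0],0],
  ],
)

```text
time: 7.0
tcp_pos: [0.4965, -0.0605, 0.0731]
tcp_rot: [[0.196, 0.981, 0.001], [0.981, -0.196, -0.0], [0.0, 0.001, -1.0]]
wrist_force: [0.3, 0.6, -0.2]
gripper_width: 0.0172
finger_force: 0.0
```

Emit:
drive_tool(
  increments=[
    [[-3,-14,0],0],
    [[-3,-14,0],0],
    [[-3,-14,0],0],
    [[-3,-14,0],0],
    [[-3,-14,0],0],
  ],
)

```text
time: 7.5
tcp_pos: [0.481, -0.1311, 0.0727]
tcp_rot: [[0.197, 0.98, 0.0], [0.98, -0.197, -0.0], [-0.0, 0.0, -1.0]]
wrist_force: [0.4, -0.8, -0.2]
gripper_width: 0.0173
finger_force: 0.0
```

Emit:
drive_tool(
  increments=[
    [[-3,-14,0],0],
    [[-3,-14,0],0],
    [[-1,-5,0],0],
    [[0,0,0],0],
    [[0,0,0],0],
  ],
)

```text
time: 8.0
tcp_pos: [0.4743, -0.1626, 0.0726]
tcp_rot: [[0.197, 0.98, -0.0], [0.98, -0.197, 0.0], [0.0, -0.0, -1.0]]
wrist_force: [0.5, 0.1, 0.9]
gripper_width: 0.0176
finger_force: 0.0
```

```bash
python3 - <<'E'
from h import *
s=read_state(); p=np.array(s['tcp_pos']); print(p,w2b(p),s['wrist_force'])
cv2.imwrite('pics/a.png',np.vstack([capture("wrist"),capture("top")])[:,:,::-1][:, :]); im=cv2.imread('pics/a.png'); cv2.imwrite('pics/pair1.png',np.hstack([cv2.resize(im[:480],(400,300)),cv2.resize(im[480+200:480+350,300:500],(400,300))]))
for q in [(-.028,.050),(.03,.128),(-.026,.123)]: print(q,(b2w(*q)-p[:2]).round(4)*1000)
E
```

```text
[ 0.47430846 -0.16262918  0.07262331] [ 0.01936376 -0.08957697] [0.50991067 0.08520135 0.93615407]
(-0.028, 0.05) [-18.2 146.3]
(0.03, 0.128) [ 54.3 210.9]
(-0.026, 0.123) [ -1.5 217.4]
```

View pics/pair1.png

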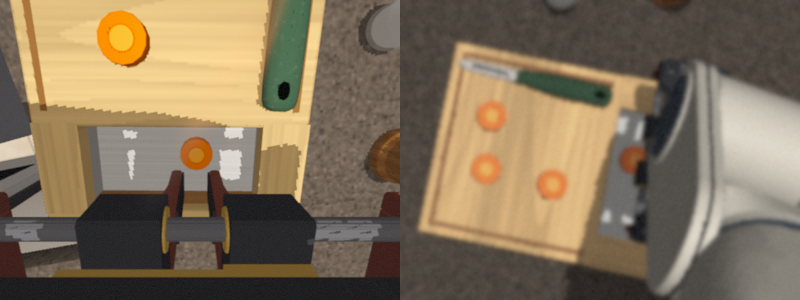

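Round 2 lies in the tray, at (196,153) in the left half. The other three rounds and the peeler have not moved. Round 4 is next.

Emit:
drive_tool(
  increments=[
    [[0,0,40],0],
    [[-6,40,0],0],
    [[-6,40,0],0],
    [[-6,40,0],0],
    [[0,24,0],0],
  ],
)

```text
time: 8.6
tcp_pos: [0.455, -0.0162, 0.1127]
tcp_rot: [[0.195, 0.981, -0.001], [0.981, -0.195, 0.0], [0.0, -0.001, -1.0]]
wrist_force: [0.6, 0.0, 0.9]
gripper_width: 0.0174
finger_force: 0.0
```

Emit:
drive_tool(
  increments=[
    [[0,0,0],0],
    [[0,0,0],0],
  ],
)

```text
time: 8.8
tcp_pos: [0.4565, -0.0183, 0.1128]
tcp_rot: [[0.194, 0.981, 0.0], [0.981, -0.194, -0.0], [-0.0, 0.0, -1.0]]
wrist_force: [-1.2, 0.1, -0.1]
gripper_width: 0.0178
finger_force: 0.0
```

```bash
python3 - <<'E'
from h import *
s=read_state(); p=np.array(s['tcp_pos']); print(p,w2b(p),s['wrist_force'])
im=save("wrist","w2.png"); hsv=cv2.cvtColor(im,cv2.COLOR_RGB2HSV)
m=cv2.inRange(hsv,(5,180,100),(25,255,255)); n,l,st,c=cv2.connectedComponentsWithStats(m)
for i in range(1,n):
    if st[i][4]>600 : w=ray("wrist",c[i],.078); print(c[i].round(1),st[i],w2b(w).round(4))
E
```

```text
[ 0.45651322 -0.01825276  0.11277896] [-0.02721339  0.04823373] [-1.19142976  0.0780237  -0.08599725]
[419.5 197.2] [ 389  169   62   58 2776] [0.0292 0.0905]
[316.  206.2] [ 288  177   57   58 2554] [-0.0266  0.0853]
[312.4 322.7] [ 291  296   44   51 1894] [-0.0282  0.0156]
```

Emit:
drive_tool(
  increments=[
    [[0,2,-20],0],
    [[0,0,-15],0],
    [[0,0,-5],0],
    [[-1,-7,0],0],
    [[-2,-10,0],0],
  ],
)

```text
time: 9.35
tcp_pos: [0.4536, -0.0346, 0.073]
tcp_rot: [[0.197, 0.98, 0.0], [0.98, -0.197, -0.0], [-0.0, 0.0, -1.0]]
wrist_force: [0.1, 0.1, -0.0]
gripper_width: 0.0178
finger_force: 0.0
```

Emit:
drive_tool(
  increments=[
    [[-3,-14,0],0],
    [[-3,-14,0],0],
    [[-3,-14,0],0],
    [[-3,-14,0],0],
    [[-3,-14,0],0],
  ],
)

```text
time: 9.85
tcp_pos: [0.4385, -0.1054, 0.0735]
tcp_rot: [[0.197, 0.98, 0.001], [0.98, -0.197, -0.0], [-0.0, 0.002, -1.0]]
wrist_force: [0.4, 0.8, 1.1]
gripper_width: 0.0173
finger_force: 0.0
```

Emit:
drive_tool(
  increments=[
    [[-3,-14,0],0],
    [[-3,-14,0],0],
    [[-3,-14,0],0],
    [[-1,-5,0],0],
    [[0,0,0],0],
  ],
)

```text
time: 10.35
tcp_pos: [0.4284, -0.1518, 0.0732]
tcp_rot: [[0.199, 0.98, 0.001], [0.98, -0.199, -0.0], [-0.0, 0.001, -1.0]]
wrist_force: [-0.1, -0.6, -0.5]
gripper_width: 0.0178
finger_force: 0.0
```

```bash
python3 - <<'E'
from h import *
s=read_state(); p=np.array(s['tcp_pos']); print(p,w2b(p),s['wrist_force'])
im=save("wrist","w3.png")
for q in [(.0295,.130),(-.026,.126)]: print(q,(b2w(*q)-p[:2]).round(4)*1000)
E
```

```text
[ 0.42835721 -0.15181304  0.07319786] [-0.02782494 -0.08826072] [-0.10462584 -0.57047896 -0.45411949]
(0.0295, 0.13) [100.2 202.2]
(-0.026, 0.126) [ 45.  209.5]
```

View pics/w3.png

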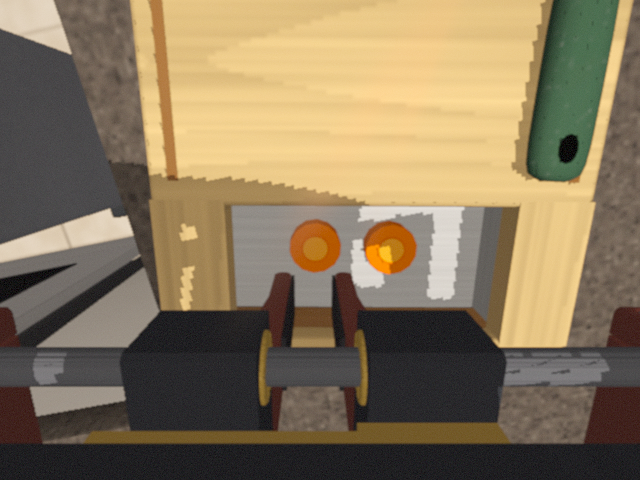

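Rounds 2 and 4 are in the tray, at (390,248) and (315,246). The peeler has not moved. Round 1 is next.

Emit:
drive_tool(
  increments=[
    [[0,0,40],0],
    [[20,40,0],0],
    [[20,40,0],0],
    [[20,40,0],0],
    [[20,40,0],0],
  ],
)

```text
time: 10.9
tcp_pos: [0.5089, 0.0114, 0.113]
tcp_rot: [[0.196, 0.981, 0.001], [0.981, -0.196, 0.0], [0.0, 0.0, -1.0]]
wrist_force: [0.1, -0.1, 0.3]
gripper_width: 0.0175
finger_force: 0.0
```

Emit:
drive_tool(
  increments=[
    [[20,42,0],0],
    [[0,0,0],0],
    [[0,0,0],0],
  ],
)

```text
time: 11.2
tcp_pos: [0.528, 0.0526, 0.1125]
tcp_rot: [[0.194, 0.981, -0.001], [0.981, -0.194, -0.0], [-0.0, -0.001, -1.0]]
wrist_force: [-0.1, -0.1, 0.5]
gripper_width: 0.0175
finger_force: 0.0
```

```bash
python3 - <<'E'
from h import *
s=read_state(); p=np.array(s['tcp_pos']); print(p,w2b(p),s['wrist_force'])
im=save("wrist","w4.png"); hsv=cv2.cvtColor(im,cv2.COLOR_RGB2HSV)
m=cv2.inRange(hsv,(5,180,100),(25,255,255)); n,l,st,c=cv2.connectedComponentsWithStats(m)
for i in range(1,n):
    if st[i][4]>600 : w=ray("wrist",c[i],.078); print(c[i].round(1),st[i],w2b(w).round(4))
E
```

```text
[0.52799622 0.05260046 0.11250378] [0.02849298 0.13205974] [-0.13540509 -0.07544767  0.50904281]
[313.5 327.6] [ 291  305   45   42 1577] [0.0277 0.0959]
```

Emit:
drive_tool(
  increments=[
    [[0,0,-20],0],
    [[0,0,-15],0],
    [[0,0,-5],0],
    [[-2,-10,0],0],
    [[-2,-10,0],0],
  ],
)

```text
time: 11.75
tcp_pos: [0.5241, 0.0301, 0.0731]
tcp_rot: [[0.197, 0.98, 0.0], [0.98, -0.197, -0.0], [-0.0, 0.0, -1.0]]
wrist_force: [-0.2, 0.3, 0.5]
gripper_width: 0.0171
finger_force: 0.0
```

Emit:
drive_tool(
  increments=[
    [[-3,-14,0],0],
    [[-3,-14,0],0],
    [[-3,-14,0],0],
    [[-3,-14,0],0],
    [[-3,-14,0],0],
  ],
)

```text
time: 12.25
tcp_pos: [0.5091, -0.0401, 0.0729]
tcp_rot: [[0.197, 0.98, 0.0], [0.98, -0.197, -0.0], [0.0, 0.0, -1.0]]
wrist_force: [-0.1, 0.4, -0.3]
gripper_width: 0.0176
finger_force: 0.2
```

Emit:
drive_tool(
  increments=[
    [[-3,-14,0],0],
    [[-3,-14,0],0],
    [[-3,-14,0],0],
    [[-3,-14,0],0],
    [[-3,-14,0],0],
  ],
)

```text
time: 12.75
tcp_pos: [0.494, -0.1099, 0.0726]
tcp_rot: [[0.197, 0.98, -0.0], [0.98, -0.197, -0.0], [-0.0, -0.0, -1.0]]
wrist_force: [0.7, -0.1, 0.1]
gripper_width: 0.0177
finger_force: 0.0
```

```bash
python3 - <<'E'
from h import *
s=read_state(); p=np.array(s['tcp_pos']); print(p,w2b(p),s['wrist_force'])
E
```

```text
[ 0.49403527 -0.10988724  0.07264832] [ 0.02803621 -0.03393842] [ 0.71597996 -0.07398684  0.05349201]
```

Emit:
drive_tool(
  increments=[
    [[-3,-14,0],0],
    [[-3,-14,0],0],
    [[-3,-14,0],0],
    [[-2,-10,0],0],
    [[0,0,0],0],
  ],
)

```text
time: 13.25
tcp_pos: [0.4832, -0.162, 0.0727]
tcp_rot: [[0.198, 0.98, 0.0], [0.98, -0.198, -0.0], [-0.0, 0.0, -1.0]]
wrist_force: [0.3, 0.4, -0.7]
gripper_width: 0.0176
finger_force: 0.0
```

```bash
python3 - <<'E'
from h import *
s=read_state(); p=np.array(s['tcp_pos']); print(p,w2b(p),s['wrist_force'])
im=save("wrist","w5.png")
for q in [(-.026,.128)]: print(q,(b2w(*q)-p[:2]).round(4)*1000)
E
```

```text
[ 0.48318612 -0.1619982   0.07267269] [ 0.02793122 -0.08716667] [ 0.33644854  0.38965538 -0.74376879]
(-0.026, 0.128) [ -9.4 221.6]
```

View pics/w5.png

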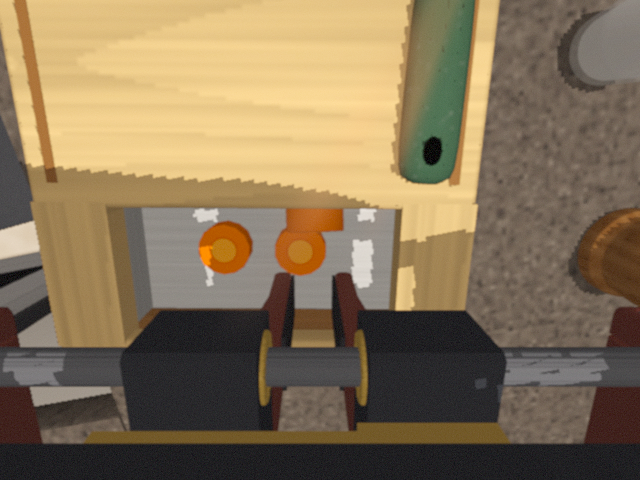

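Round 1 has dropped in beside round 2 and stands on its rim at (315,218), below the slab. The last is round 3.

Emit:
drive_tool(
  increments=[
    [[0,0,40],0],
    [[-2,44,0],0],
    [[-2,44,0],0],
    [[-2,44,0],0],
    [[-2,44,0],0],
  ],
)

```text
time: 13.8
tcp_pos: [0.475, 0.0173, 0.1129]
tcp_rot: [[0.197, 0.98, 0.0], [0.98, -0.197, 0.0], [0.0, 0.0, -1.0]]
wrist_force: [0.9, -0.1, -0.4]
gripper_width: 0.0176
finger_force: 0.0
```

Emit:
drive_tool(
  increments=[
    [[-2,46,0],0],
    [[0,0,0],0],
    [[0,0,0],0],
  ],
)

```text
time: 14.1
tcp_pos: [0.4731, 0.0627, 0.1127]
tcp_rot: [[0.193, 0.981, -0.0], [0.981, -0.193, -0.0], [-0.0, -0.0, -1.0]]
wrist_force: [-0.5, -0.7, 0.9]
gripper_width: 0.0175
finger_force: 0.0
```

```bash
python3 - <<'E'
from h import *
s=read_state(); p=np.array(s['tcp_pos']); print(p,w2b(p),s['wrist_force'])
im=save("wrist","w6.png"); hsv=cv2.cvtColor(im,cv2.COLOR_RGB2HSV)
m=cv2.inRange(hsv,(5,180,100),(25,255,255)); n,l,st,c=cv2.connectedComponentsWithStats(m)
for i in range(1,n):
    if st[i][4]>600 : w=ray("wrist",c[i],.078); print(c[i].round(1),st[i],w2b(w).round(4))
E
```

```text
[0.47308104 0.06267902 0.11268598] [-0.02732616  0.13084386] [-0.49173502 -0.67223696  0.8628476 ]
[313.2 330.2] [ 291  311   45   36 1379] [-0.0277  0.0929]
```

Emit:
drive_tool(
  increments=[
    [[0,0,-20],0],
    [[0,0,-15],0],
    [[0,0,-5],0],
    [[-2,-10,0],0],
    [[-2,-10,0],0],
  ],
)

```text
time: 14.65
tcp_pos: [0.4694, 0.04, 0.073]
tcp_rot: [[0.197, 0.98, 0.0], [0.98, -0.197, -0.0], [-0.0, 0.0, -1.0]]
wrist_force: [0.4, 0.6, -0.2]
gripper_width: 0.0178
finger_force: 0.0
```

Emit:
drive_tool(
  increments=[
    [[-4,-14,0],0],
    [[-4,-14,0],0],
    [[-4,-14,0],0],
    [[-4,-14,0],0],
    [[-4,-14,0],0],
  ],
)

```text
time: 15.15
tcp_pos: [0.449, -0.0304, 0.0733]
tcp_rot: [[0.197, 0.98, 0.001], [0.98, -0.197, -0.0], [0.0, 0.001, -1.0]]
wrist_force: [-0.5, -0.1, -0.2]
gripper_width: 0.0175
finger_force: 0.0
```

Emit:
drive_tool(
  increments=[
    [[-4,-14,0],0],
    [[-4,-14,0],0],
    [[-4,-14,0],0],
    [[-4,-14,0],0],
    [[-4,-14,0],0],
  ],
)

```text
time: 15.65
tcp_pos: [0.4289, -0.1003, 0.0733]
tcp_rot: [[0.198, 0.98, 0.001], [0.98, -0.198, -0.0], [-0.0, 0.001, -1.0]]
wrist_force: [-0.4, -1.2, 0.6]
gripper_width: 0.0173
finger_force: 0.0
```

Emit:
drive_tool(
  increments=[
    [[-4,-14,0],0],
    [[-3,-14,0],0],
    [[-3,-14,0],0],
    [[-2,-10,0],0],
    [[0,0,0],0],
  ],
)

```text
time: 16.15
tcp_pos: [0.4171, -0.1522, 0.0731]
tcp_rot: [[0.199, 0.98, 0.001], [0.98, -0.199, -0.0], [-0.0, 0.001, -1.0]]
wrist_force: [0.2, 0.2, 0.1]
gripper_width: 0.0176
finger_force: 0.0
```

```bash
python3 - <<'E'
from h import *
s=read_state(); p=np.array(s['tcp_pos']); print(p,w2b(p),s['wrist_force'])
im=save("wrist","w7.png")
E
```

```text
[ 0.41711798 -0.15222733  0.07313852] [-0.03874909 -0.09093558] [0.18301745 0.15689146 0.11889422]
```

View pics/w7.png

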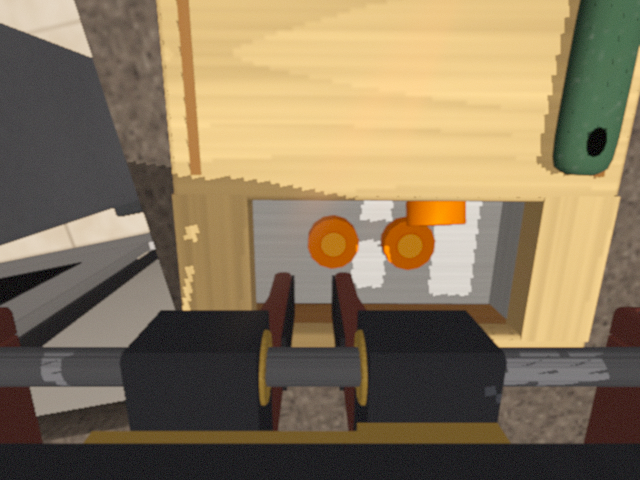

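Emit:
drive_tool(
  increments=[
    [[0,0,40],0],
    [[0,0,40],0],
    [[0,0,45],0],
    [[0,0,25],0],
    [[0,0,0],0],
  ],
)

```text
time: 16.7
tcp_pos: [0.4195, -0.1511, 0.2262]
tcp_rot: [[0.196, 0.981, 0.007], [0.981, -0.196, -0.003], [-0.001, 0.007, -1.0]]
wrist_force: [-0.3, -1.4, -0.7]
gripper_width: 0.0172
finger_force: 0.0
```

```bash
python3 -c "
from h import *
save('wrist','w8.png')"
```

Emit:
drive_tool(
  increments=[
    [[-11,45,0],0.07],
    [[-11,45,0],0.07],
    [[-11,45,0],0.07],
    [[-11,45,0],0.07],
    [[-11,45,0],0.07],
  ],
)

```text
time: 17.25
tcp_pos: [0.3603, 0.0757, 0.2211]
tcp_rot: [[-0.154, 0.988, -0.003], [0.988, 0.154, -0.0], [0.0, -0.003, -1.0]]
wrist_force: [-0.1, 0.3, 0.5]
gripper_width: 0.0175
finger_force: 0.0
```

Emit:
drive_tool(
  increments=[
    [[-11,45,0],0.07],
    [[-11,45,0],0.07],
    [[-11,45,0],0.07],
    [[-11,45,0],0.07],
    [[-11,45,0],0.07],
  ],
)

```text
time: 17.75
tcp_pos: [0.3053, 0.3005, 0.2209]
tcp_rot: [[-0.484, 0.875, -0.002], [0.875, 0.484, -0.002], [-0.001, -0.003, -1.0]]
wrist_force: [0.6, -0.5, 0.2]
gripper_width: 0.0169
finger_force: 0.0
```

Emit:
drive_tool(
  increments=[
    [[-11,45,0],0.07],
    [[-11,45,0],0.07],
    [[-11,45,0],0.07],
    [[-11,45,0],0.07],
    [[0,0,0],0],
  ],
)

```text
time: 18.25
tcp_pos: [0.2614, 0.4832, 0.2205]
tcp_rot: [[-0.709, 0.705, -0.001], [0.705, 0.709, -0.0], [0.001, -0.001, -1.0]]
wrist_force: [0.4, 0.4, -0.1]
gripper_width: 0.0175
finger_force: 0.0
```

```bash
python3 - <<'E'
from h import *
s=save("scene","s9.png")[:,:,::-1]; t=save("top","t9.png")[:,:,::-1]; w=cv2.imread('pics/w8.png')
a=cv2.resize(s[220:460,230:480],(400,384),interpolation=3); b=cv2.resize(t[205:350,300:500],(400,290),interpolation=3)
c=cv2.resize(w,(280,210)); d=cv2.resize(t[140:360],(400,138))
full=np.zeros((600,800,3),np.uint8); full[:384,:400]=a; full[:290,400:]=b; full[384:594,:280]=c; full[300:438,400:]=d
full[440:600,400:613]=cv2.resize(s,(213,160))
cv2.imwrite('pics/m9.png',full); print(read_state()['tcp_pos'],read_state()['time'])
E
```

```text
[0.26198313 0.478719   0.220293  ] 18.35
```

View pics/m9.png

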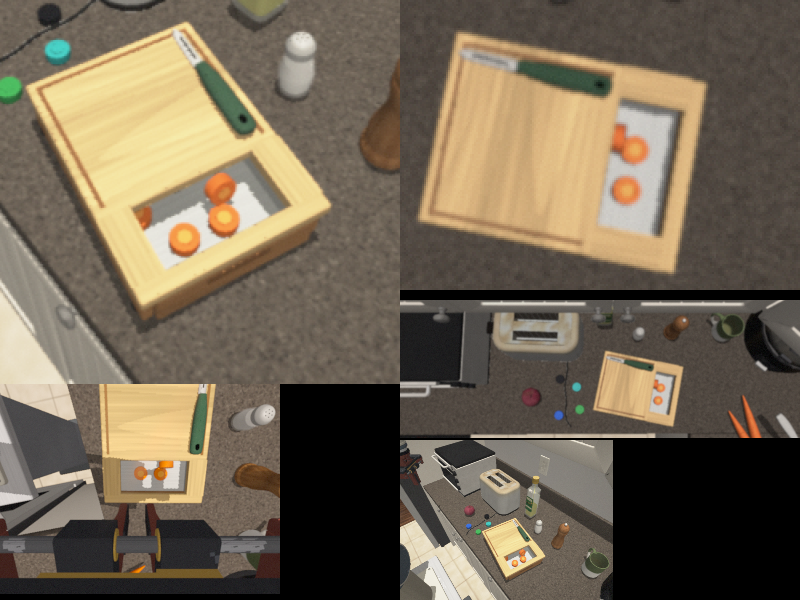

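The montage shows the tray flush and all four rounds in it. Two lie flat at (184,238) and (224,219), one stands at (220,187), and the fourth is at (145,217), partly under the slab. The peeler and the other objects have not moved. One quick check of the fourth round's position.

```bash
python3 - <<'E'
from h import *
for z in (.01,.02,.035): print(z,w2b(ray("scene",(230+146*.625,220+217*.625),z)).round(3))
E
```

```text
0.01 [-0.047 -0.04 ]
0.02 [-0.049 -0.045]
0.035 [-0.053 -0.052]
```

```bash
python3 -c "
from workcell import *
print(finish_job())"
```

```text
the job is handed in; nothing more can be done
None
```

I pushed the tray home against its stop and then swept all four carrot rounds into it. The peeler and everything else stayed where they were, and the job is handed in at about 18 s of the 64 s allowed.

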